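# Gather the drained utensils into the pot

### The arm

A 6-joint arm with a two-finger parallel gripper is mounted at the origin on the work surface. World frame = base frame: x ahead of the robot, y to its left, z up, the work surface at z = 0. Lengths are in m, angles in rad, forces in N, time in s.
With the tool pointing down it reaches from about 0.375 to 0.75 m from the base axis. Payload 9 kg.
Tool frame: the origin (TCP) lies on the centre line of the jaws, within the pads' length; the fingertips stand 11 mm ahead of it and the grasp point (between the pads) lies 8 mm behind it; z points along the fingers, y is the line along which they close (so a half turn about z gives the same grasp; the last joint's range is limited). The gripper opens to 85 mm and grips with 20 to 120 N. Pads are 22 mm wide; open, the fingers measure 114 mm over their backs; the gripper's body (76 mm by 85 mm) begins 54 mm behind the grasp point. The pads swing forward as they close: fully open they stand 13 mm farther back than shut.
Start: joints at [-1.352, 0.104, 0.097, 1.564, 0, 1.353], TCP at [0.254, -0.544, 0.209] pointing down, gripper open.
Joint ranges: [-2.99, 2.99], [-0.84, 1.86], [-1.1, 1.16], [-1.84, 2.11], [-1.51, 1.56], [-3.14, 3.14]. Speed limits (rad/s): [2.22, 2.22, 2.57, 3.14, 3.14, 3.14].

### API

Orientations are given as a unit quaternion [w, x, y, z].
In Python, from bench import monitor, optics, manip gives the robot as it stands.
- The arm moves only by the tool servo_tool, never from a script. Its argument "targets" is a list that holds one entry, the list of rows, each a list of 6 numbers: the shift along the tool's x, y, z in units of 0.08 m (1.0 is 0.08 m), then the turn, a rotation vector about the tool's x, y, z in units of pi/2 rad (1.0 is pi/2 rad). A call has 1 to 8 rows; each row is the pose to reach, as a shift and turn from the pose commanded when the call began, along the tool's axes at that moment; what a row does not reach only later rows make up. A row lasts 1/12 s, in which the tool goes at most 41.7 mm and 7.16 degrees, less where a joint would pass 70% of its speed; a pose out of reach is approached as far as the arm can. A call with a number of a shift or a turn outside -1 to 1 is refused whole. A call with a gripper value outside its range is refused whole. "grip" is the gripper command: -1 is shut, 1 is fully open, values between are in proportion, set as the call begins (left out, the last holds). The fingers move at their own pace and stop on an object; "grip_force" is the grip in N (left out, the last holds). Time passes only in rows, so rows that repeat a pose let the fingers close. It gives the time, the measured TCP pose, the force, the opening and the grip force at its end, in the units of the state.
- monitor.get_obs(): the state, without advancing time (a new reading comes with each control period).
- optics.read_camera(name): name is "scene" or "top" or "wrist"; returns the picture (420x560x3 uint8, red, green, blue); there is no depth.
- optics.get_calibration(name): a dict with "camera_matrix" (3x3 intrinsics, pixels), "camera_from_world" (4x4, takes a point from world to camera coordinates); the wrist camera has in their place "tool_from_camera" (4x4, takes a point from camera to tool coordinates, whose origin is the TCP and whose axes are the flange's). Camera axes: x right, y down, z forward; pixel columns grow to the right and rows downward; lengths in m; the calibration is good to about 2 mm. A picture is of the moment at which its call begins: read the wrist's pose just before it. get_calibration takes no time and is no camera call.
- manip.close_job(): hands the job in; it is judged then, once.
The state is a dict: "time": time; "q": joint angles; "qvel": joint speeds; "effort": joint torques, N m; "position": TCP position; "orientation": TCP orientation; "ft_force": force on the tool from outside, world axes, zero at the start; "moment": the same for the moment, N m; "gripper_width": opening from 0.0 (shut) to 1.0 (fully open); "gripper_force": force on a finger pad.
Only numpy, scipy, OpenCV 4.12 (cv2) and the standard library are available. Lean on these libraries where they do the work, as an engineer would, in place of code of your own. Each camera call takes 0.05 s, during which the arm holds its last target. There are 200 camera calls.

### The job

Take the wooden turner, the black skimmer and the yellow scraper out of the leaning slots of the red rack and put all three into the aluminium pot, in any order, handle down with their heads sticking up. Set each one in rather than dropping it from a height. Leave the pot standing where it is, and leave the tumbler, the creamer and the colander alone.

Things in the scene. Friction and masses are not known exactly. Their poses are not given: they have to be found in the camera images.
- rack: Red plastic rack, fixed to the counter: 312 (y) x 100 (x) mm foot plate, about 110 mm high. Origin: on its underside, midway in y, 60 mm behind the plate's edge nearest the robot; z up, x away from the robot at yaw 0. Three slots side by side at y = -104, 0 and +104 mm, each holding one utensil (which one varies).
- rack_slot (a point): Centre of the middle slot's floor, 30 mm up (same axes as the rack). Each slot is 30 wide (y) x 15 mm and 80 mm deep, leaning 0.41 rad (about 24 degrees) from vertical, its mouth towards the rack's -x. A utensil must be drawn some 80 mm along its slot to come free; in it the handle has 3 mm of play across its thickness, 6 mm across its width.
- turner_head (a point): Centre of the head of the wooden turner: rectangular light-wood head 88 wide (y) x 64 long (z) x 10 mm thick (x) with three dark slits. It lies 150 mm from the handle end and 32 mm below the head's outer edge. Axes: z along the handle towards the head, x normal to the flat head, y across it. Too wide to grip across y: grip over its thickness, coming along -z.
- turner_foot (a point): Centre of the handle end of the turner (axes as turner_head); this end goes into the pot. Handle 24 (y) x 12 (x) mm, some 120 mm long. At the start it stands on a slot's floor, head up, leaning about 25 degrees with z up and towards the robot. About 90 g (varies); centre of mass some 95 mm from this end.
- skimmer_head (a point): Centre of the head of the black round skimmer: flat disc head 88 mm in diameter, 10 mm thick (x), with a ring of white dots, steel-coloured handle. It lies 150 mm from the handle end and 44 mm below the head's outer edge. Axes: z along the handle towards the head, x normal to the flat head, y across it. Too wide to grip across y: grip over its thickness, coming along -z.
- skimmer_foot (a point): Centre of the handle end of the skimmer (axes as skimmer_head); this end goes into the pot. Handle 24 (y) x 12 (x) mm, some 120 mm long. At the start it stands on a slot's floor, head up, leaning about 25 degrees with z up and towards the robot. About 90 g (varies); centre of mass some 95 mm from this end.
- scraper_head (a point): Centre of the head of the yellow scraper: head 10 mm thick (x), its outer part 90 wide (y) x 42 long (z) mm, stepped in to 56 mm wide towards the white handle. It lies 150 mm from the handle end and 32 mm below the head's outer edge. Axes: z along the handle towards the head, x normal to the flat head, y across it. Too wide to grip across y: grip over its thickness, coming along -z.
- scraper_foot (a point): Centre of the handle end of the scraper (axes as scraper_head); this end goes into the pot. Handle 24 (y) x 12 (x) mm, some 120 mm long. At the start it stands on a slot's floor, head up, leaning about 25 degrees with z up and towards the robot. About 90 g (varies); centre of mass some 95 mm from this end.
- pot_floor (a point): Centre of the inner floor of the small aluminium pot standing loose on the counter, 6 mm above its underside; z up. Outer diameter 180 mm, inner 174 mm, height 120 mm (rim 114 mm above this point); two black loop handles 87 mm up at its +x and -x, reaching 110 mm from the axis. About 0.8 kg.
- tumbler: Blue plastic tumbler, 72 mm across, 110 mm high. Origin: centre of its underside, z up. To be left alone.
- creamer: White ceramic creamer with a handle, about 80 mm across, 90 mm high. Origin: centre of its underside, z up. To be left alone.
- colander: Steel colander, 164 mm across (194 over its two handles), 75 mm high. Origin: centre of its underside, z up. To be left alone.
- pot: The pot itself. Origin: centre of its underside, z up.
- turner: The turner; origin at the centre of its handle end, the same point as turner_foot.
- skimmer: The skimmer; origin at the centre of its handle end, the same point as skimmer_foot.
- scraper: The scraper; origin at the centre of its handle end, the same point as scraper_foot.
Not all that is in view belongs to the job. Leave any pink look-alike of the scraper alone.

How it is judged:
By the outcome, as a careful person would: the job done as asked, in the order asked, and still so for the second after the job is handed in, with the robot touching nothing.
It also fails if it takes over 72 s, if anything falls off the work surface, if the arm or the gripper's body presses on something with over 40 N, if the wrist force passes 120 N, or if a joint passes its speed limit or range.

## Working session

There is one attempt and no reset: what is moved stays moved. The work goes in short steps, Python scripts to look and compute and a tool call to move; the robot and the scene stay as the last step left them, time stands still between calls to the robot, and variables do not carry over. Pictures are saved under pics/ and viewed, at most 12 in all, crops included, and the job is handed in when it is done.

Besides the shell and the picture viewer there is one more tool, called after "Request:" as name(argument=value, ...) on one line, values as JSON. servo_tool: Moves the arm, as the interface text tells. Shifts and turns lie within -1 to 1; 1 stands for 0.08 m of shift or pi/2 rad of turn. Its arguments: {"type":"object","properties":{"targets":{"type":"array"},"grip":{"type":"number"},"grip_force":{"type":"number"}},"required":["targets"]}

```bash
mkdir -p pics; python3 - <<'E'
from bench import monitor, optics
import cv2, numpy as np
print(monitor.get_obs())
for n in("scene","top"):
    im=optics.read_camera(n); cv2.imwrite(f"pics/{n}0.png",im[:,:,::-1])
    c=optics.get_calibration(n); print(n,np.round(c["camera_matrix"],1).tolist(),np.round(c["camera_from_world"],4).tolist())
print(optics.get_calibration("wrist"))
E
```

```text
{'time': 0.0, 'q': array([-1.35166059e+00,  1.04659327e-01,  9.64592803e-02,  1.56390143e+00,
       -1.52331064e-05,  1.35314430e+00]), 'qvel': array([ 0.00044259, -0.00014652,  0.00063921,  0.00109165,  0.00112969,
       -0.00110419]), 'effort': array([ 1.30483924e-03, -5.56932592e+01,  5.03648400e+01,  1.70515361e-02,
       -2.78782891e-04,  5.93828176e-06]), 'position': array([ 0.25376756, -0.54329069,  0.20794025]), 'orientation': array([-6.52570798e-04,  9.76246485e-01,  2.16661892e-01, -8.10066820e-06]), 'ft_force': array([0.34285305, 1.80861927, 0.07583156]), 'moment': array([-0.02007887, -0.0406421 ,  0.01733906]), 'gripper_force': 0.0, 'gripper_width': 0.9951315936685448}
scene [[394.4, 0.0, 281.5], [0.0, 394.4, 199.1], [0.0, 0.0, 1.0]] [[-0.1819, 0.9831, -0.022, -0.0262], [0.5981, 0.0928, -0.796, -0.2164], [-0.7805, -0.1579, -0.6049, 1.653], [0.0, 0.0, 0.0, 1.0]]
top [[452.1, 0.0, 276.3], [0.0, 452.1, 203.1], [0.0, 0.0, 1.0]] [[-0.0171, -0.9998, 0.011, 0.1037], [-0.9876, 0.0152, -0.1565, 0.4926], [0.1563, -0.0135, -0.9876, 1.6406], [0.0, 0.0, 0.0, 1.0]]
{'camera_matrix': array([[323.61237392,   0.        , 281.35462798],
       [  0.        , 323.61237392, 209.78209113],
       [  0.        ,   0.        ,   1.        ]]), 'tool_from_camera': array([[ 1.18671987e-03, -9.61077886e-01, -2.76275024e-01,
         7.04310131e-02],
       [ 9.99998990e-01,  9.24482376e-04,  1.07942840e-03,
         6.26050567e-05],
       [-7.82003376e-04, -2.76276026e-01,  9.61078012e-01,
        -1.63939911e-01],
       [ 0.00000000e+00,  0.00000000e+00,  0.00000000e+00,
         1.00000000e+00]])}
```

View pics/scene0.png

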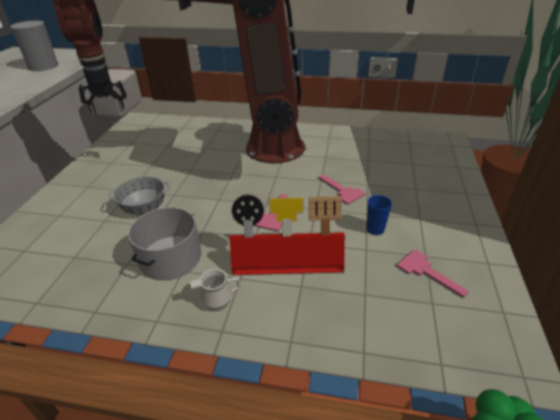

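View pics/top0.png

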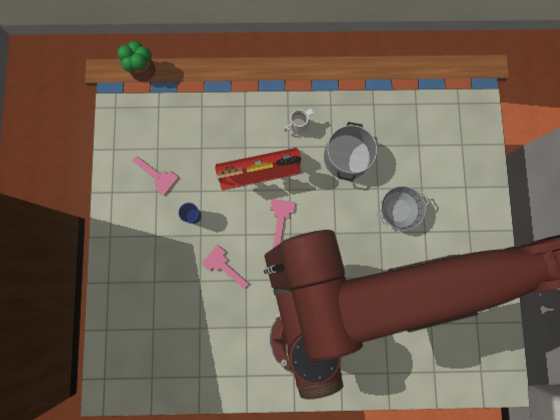

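Scene view: skimmer (248,210), scraper (287,208) and turner (325,208) stand in the rack, with the pot at (166,243). Top view: rack at about (260,168), pot at (351,152). I'll take close crops and mask the heads by colour.

```bash
cat > h.py <<'E'
from bench import monitor, optics
import cv2, numpy as np
C={n:optics.get_calibration(n) for n in("scene","top","wrist")}
def ray(n,uv):
    K=C[n]["camera_matrix"]; d=np.linalg.inv(K)@[*uv,1]
    T=np.linalg.inv(C[n]["camera_from_world"]); return T[:3,3],T[:3,:3]@d
def tri(a,b):
    o1,d1=ray("scene",a);o2,d2=ray("top",b)
    s=np.linalg.lstsq(np.c_[d1,-d2],o2-o1,rcond=None)[0]
    p,q=o1+s[0]*d1,o2+s[1]*d2
    return (p+q)/2,np.linalg.norm(p-q)
def plane(n,uv,z):
    o,d=ray(n,uv); return o+d*(z-o[2])/d[2]
def proj(n,p):
    T=C[n]["camera_from_world"];c=T[:3,:3]@p+T[:3,3];u=C[n]["camera_matrix"]@c;return u[:2]/u[2]
E
python3 - <<'E'
from h import *
a=cv2.imread("pics/scene0.png");b=cv2.imread("pics/top0.png")
A=cv2.resize(a[180:300,110:360],None,fx=3.2,fy=3.2,interpolation=cv2.INTER_CUBIC)
B=cv2.resize(b[95:205,200:390],None,fx=4.2,fy=4.2,interpolation=cv2.INTER_CUBIC)
cv2.imwrite("pics/sc.png",A[:,:800]);cv2.imwrite("pics/tc.png",B[:,:800])
for n,im in(("scene",a),("top",b)):
    h=cv2.cvtColor(im,cv2.COLOR_BGR2HSV)
    for nm,lo,hi in(("yel",(22,150,90),(35,255,255)),("wood",(8,60,80),(20,190,255)),("red",(0,200,60),(4,255,255))):
        m=cv2.inRange(h,lo,hi);k,l,s,c=cv2.connectedComponentsWithStats(m)
        for i in range(1,k):
            if s[i,4]>25 and 180<s[i,0]+0<370 and 100<s[i,1]<300: print(n,nm,s[i],c[i].round(1))
E
```

```text
scene yel [270 198  33  23 579] [286.1 207.4]
scene wood [291 195  52  40 942] [324.7 211.7]
scene wood [312 273  28   1  28] [325.5 273. ]
scene wood [231 274  30   2  30] [245.5 275. ]
scene wood [270 274  29   1  29] [284. 274.]
scene red [ 231  234  113   40 4098] [286.9 253.6]
top yel [247 163  26   9 123] [259.1 166.8]
top wood [216 166  27  13 175] [229.4 172.3]
```

View pics/sc.png

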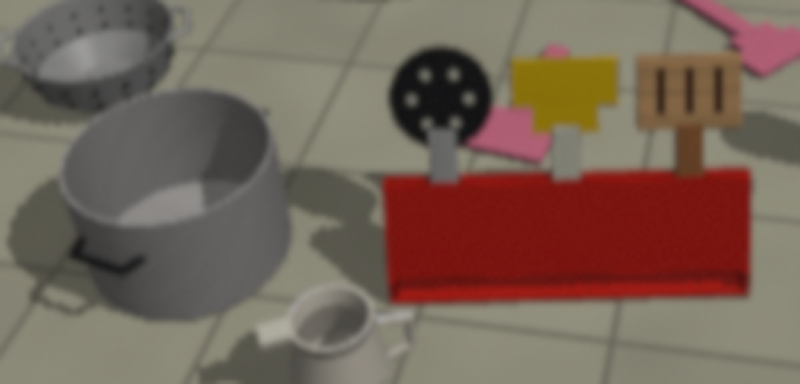

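View pics/tc.png

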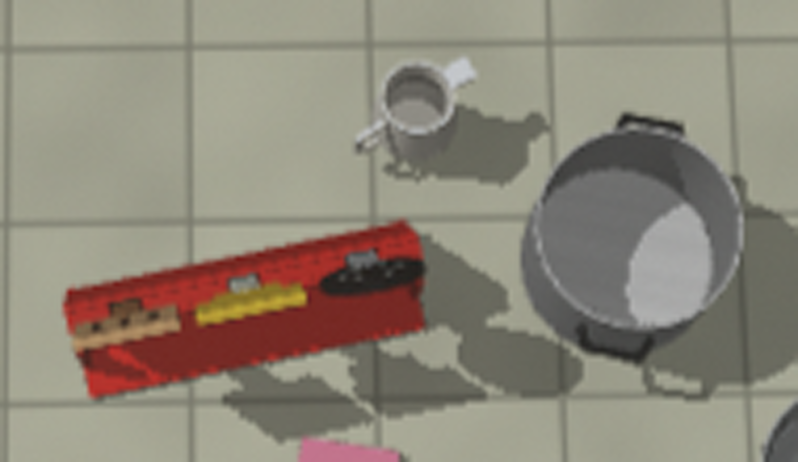

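```bash
python3 - <<'E'
from h import *
S=lambda p:((p[0]+.5)/3.2-.5+110,(p[1]+.5)/3.2-.5+180)
T=lambda p:((p[0]+.5)/4.2-.5+200,(p[1]+.5)/4.2-.5+95)
for n,s,t in(("scrR",(513,58),(306,302)),("scrL",(618,57),(199,325)),("turR",(637,57),(180,331)),("turL",(741,55),(76,348)),("ski",(440,97),(372,274)),
 ("rackR",(386,178),(408,222)),("rackL",(750,170),(66,292)),("potFar",(220,92),(640,328)),):
    p,e=tri(S(s),T(t));print(n,p.round(4),round(e,4))
for n,t,z in(("plateR",(425,328),0),("plateL",(92,398),0)): print(n,plane("top",T(t),z).round(4))
for z in(.12,): print("rim",[plane("top",T(p),z).round(4)[:2] for p in((534,238),(743,228),(632,127),(648,327))])
print("rim scene",[plane("scene",S(p),.12).round(4)[:2] for p in((62,185),(274,132),(200,90),(130,224))])
print("handles",[plane("top",T(p),.093).round(3)[:2] for p in((652,122),(614,347))])
print("creamer",plane("top",T((416,98)),.09),"col",plane("top",(404,208),.075))
E
```

```text
scrR [0.5961 0.1093 0.1933] 0.0012
scrL [0.5788 0.1958 0.1914] 0.0002
turR [0.5744 0.2112 0.1899] 0.0001
turL [0.5611 0.296  0.1918] 0.0016
ski [0.6255 0.0531 0.1678] 0.0009
rackR [0.6825 0.0188 0.123 ] 0.0019
rackL [0.6251 0.3125 0.1225] 0.001
potFar [ 0.5868 -0.1729  0.1152] 0.0078
plateR [ 0.6171 -0.0011  0.    ]
plateL [0.5566 0.3031 0.    ]
rim [array([ 0.6674, -0.0881]), array([ 0.6738, -0.2682]), array([ 0.7653, -0.1765]), array([ 0.588 , -0.1826])]
rim scene [array([ 0.7307, -0.2482]), array([ 0.638 , -0.0968]), array([ 0.5923, -0.1847]), array([ 0.7647, -0.1713])]
handles [array([ 0.779, -0.199]), array([ 0.577, -0.158])]
creamer [0.80470538 0.00790208 0.09      ] col [ 0.46333199 -0.36786842  0.075     ]
```

```bash
cat >> h.py <<'E'
from scipy.spatial.transform import Rotation as Ro
def Rtool(psi,lean,bearing=None):
    # held utensil: x axis at yaw psi, leaning 'lean' towards -x; tool y = utensil x, tool z = -utensil z
    u=Ro.from_euler("ZY",[psi,-lean]).as_matrix()   # columns: utensil axes
    return Ro.from_matrix(np.c_[u[:,1],u[:,0],-u[:,2]])
def pose():
    o=monitor.get_obs(); w,x,y,z=o["orientation"]; return o["position"],Ro.from_quat([x,y,z,w])
def plan(wps,start=None):
    p,R=start or pose()
    for k,(q,Q) in enumerate(wps):
        q=np.array(q,float); w=(R.inv()*Q).as_rotvec(); d=R.inv().apply(q-p)
        n=int(np.ceil(max(np.linalg.norm(d)/.079,np.linalg.norm(w)/np.radians(56),1e-6)))
        p0,R0=p,R
        for i in range(1,n+1):
            f=i/n; pt=p0+f*(q-p0); Rt=R0*Ro.from_rotvec(f*w)
            row=np.r_[R.inv().apply(pt-p)/.08,(R.inv()*Rt).as_rotvec()/(np.pi/2)].round(3)
            rows=max(np.linalg.norm(row[:3])*80/41.7,np.linalg.norm(row[3:])*90/7.16)
            print(k,row.tolist(),"rows>=%.1f"%rows)
            p=p+R.apply(row[:3]*.08); R=R*Ro.from_rotvec(row[3:]*np.pi/2)
E
python3 - <<'E'
from h import *
R=Rtool(.195,.43)
print(R.as_matrix().round(2).tolist())
plan([((.40,-.35,.33),Rtool(-.3,.2)),((.5685,.0425,.276),R)])
E
```

```text
[[-0.19, 0.89, 0.41], [0.98, 0.18, 0.08], [-0.0, 0.42, -0.91]]
0 [0.67, -0.355, -0.381, -0.03, 0.013, -0.132] rows>=1.7
0 [0.734, -0.19, -0.379, -0.03, 0.013, -0.133] rows>=1.7
0 [0.764, -0.016, -0.368, -0.03, 0.013, -0.132] rows>=1.7
0 [0.755, 0.16, -0.35, -0.031, 0.013, -0.132] rows>=1.7
1 [0.885, 0.069, 0.128, -0.024, 0.016, -0.05] rows>=1.7
1 [0.874, 0.133, 0.154, -0.024, 0.017, -0.05] rows>=1.7
1 [0.856, 0.195, 0.184, -0.024, 0.016, -0.05] rows>=1.7
1 [0.834, 0.253, 0.213, -0.024, 0.017, -0.05] rows>=1.7
1 [0.805, 0.31, 0.246, -0.023, 0.016, -0.05] rows>=1.7
1 [0.773, 0.361, 0.277, -0.024, 0.016, -0.05] rows>=1.7
```

Request:
servo_tool(targets=[[[0.67,-0.355,-0.381,-0.03,0.013,-0.132],[0.67,-0.355,-0.381,-0.03,0.013,-0.132],[0.67,-0.355,-0.381,-0.03,0.013,-0.132]]], grip=1, grip_force=50)

```text
time: 0.35
position: [0.2927, -0.4931, 0.2421]
orientation: [0.022, 0.947, 0.32, 0.016]
ft_force: [0.2, -0.1, 1.3]
gripper_width: 0.999
gripper_force: 0.0
```

Request:
servo_tool(targets=[[[0.734,-0.19,-0.379,-0.03,0.013,-0.133],[0.734,-0.19,-0.379,-0.03,0.013,-0.133],[0.734,-0.19,-0.379,-0.03,0.013,-0.133]]])

```text
time: 0.6
position: [0.329, -0.4449, 0.2727]
orientation: [0.043, 0.908, 0.417, 0.031]
ft_force: [0.3, 0.4, 0.2]
gripper_width: 1.0
gripper_force: 0.0
```

Request:
servo_tool(targets=[[[0.764,-0.016,-0.368,-0.03,0.013,-0.132],[0.764,-0.016,-0.368,-0.03,0.013,-0.132],[0.764,-0.016,-0.368,-0.03,0.013,-0.132]]])

```text
time: 0.85
position: [0.3653, -0.3967, 0.3029]
orientation: [0.063, 0.858, 0.508, 0.045]
ft_force: [-0.6, -0.2, 0.3]
gripper_width: 1.001
gripper_force: 0.0
```

Request:
servo_tool(targets=[[[0.755,0.16,-0.35,-0.031,0.013,-0.132],[0.755,0.16,-0.35,-0.031,0.013,-0.132],[0.755,0.16,-0.35,-0.031,0.013,-0.132]]])

```text
time: 1.1
position: [0.4016, -0.3487, 0.333]
orientation: [0.083, 0.799, 0.593, 0.059]
ft_force: [-0.2, -0.8, 0.4]
gripper_width: 1.0
gripper_force: 0.0
```

Request:
servo_tool(targets=[[[0.885,0.069,0.128,-0.024,0.016,-0.05],[0.885,0.069,0.128,-0.024,0.016,-0.05],[0.885,0.069,0.128,-0.024,0.016,-0.05]]])

```text
time: 1.35
position: [0.4287, -0.282, 0.3203]
orientation: [0.09, 0.775, 0.621, 0.077]
ft_force: [-0.4, 0.2, 0.7]
gripper_width: 1.0
gripper_force: 0.0
```

Request:
servo_tool(targets=[[[0.874,0.133,0.154,-0.024,0.017,-0.05],[0.874,0.133,0.154,-0.024,0.017,-0.05],[0.874,0.133,0.154,-0.024,0.017,-0.05]]])

```text
time: 1.6
position: [0.4567, -0.2167, 0.3112]
orientation: [0.099, 0.747, 0.651, 0.096]
ft_force: [-0.8, -0.1, -0.7]
gripper_width: 0.999
gripper_force: 0.0
```

Request:
servo_tool(targets=[[[0.856,0.195,0.184,-0.024,0.016,-0.05],[0.856,0.195,0.184,-0.024,0.016,-0.05],[0.856,0.195,0.184,-0.024,0.016,-0.05]]])

```text
time: 1.85
position: [0.4849, -0.1515, 0.3021]
orientation: [0.109, 0.717, 0.679, 0.113]
ft_force: [0.5, -0.7, 0.4]
gripper_width: 1.004
gripper_force: 0.0
```

```bash
python3 - <<'E'
from h import *
o=monitor.get_obs();print(o["time"],o["position"],o["q"].round(2))
plan([((.5685,.0425,.276),Rtool(.195,.43))])
E
```

```text
1.85 [ 0.48488213 -0.15149219  0.30207885] [-0.69 -0.53 -0.32  1.53  0.2   0.96]
0 [0.824, 0.253, 0.209, -0.024, 0.016, -0.05] rows>=1.7
0 [0.796, 0.308, 0.24, -0.024, 0.017, -0.05] rows>=1.7
0 [0.763, 0.36, 0.273, -0.024, 0.016, -0.05] rows>=1.7
```

Request:
servo_tool(targets=[[[0.824,0.253,0.209,-0.024,0.016,-0.05],[0.824,0.253,0.209,-0.024,0.016,-0.05],[0.824,0.253,0.209,-0.024,0.016,-0.05]]])

```text
time: 2.1
position: [0.5128, -0.0871, 0.2932]
orientation: [0.118, 0.686, 0.706, 0.13]
ft_force: [-0.5, -0.6, 0.2]
gripper_width: 0.997
gripper_force: 0.0
```

Request:
servo_tool(targets=[[[0.796,0.308,0.24,-0.024,0.017,-0.05],[0.796,0.308,0.24,-0.024,0.017,-0.05],[0.796,0.308,0.24,-0.024,0.017,-0.05]]])

```text
time: 2.35
position: [0.5407, -0.0227, 0.2843]
orientation: [0.127, 0.654, 0.731, 0.148]
ft_force: [-0.3, -0.4, -0.8]
gripper_width: 0.998
gripper_force: 0.0
```

Request:
servo_tool(targets=[[[0.763,0.36,0.273,-0.024,0.016,-0.05],[0.763,0.36,0.273,-0.024,0.016,-0.05],[0.763,0.36,0.273,-0.024,0.016,-0.05],[0.763,0.36,0.273,-0.024,0.016,-0.05]]])

```text
time: 2.68
position: [0.5681, 0.0394, 0.276]
orientation: [0.136, 0.621, 0.755, 0.164]
ft_force: [0.6, -0.7, 0.2]
gripper_width: 0.996
gripper_force: 0.0
```

```bash
python3 - <<'E'
from h import *
o=monitor.get_obs();p,R=pose()
im=optics.read_camera("wrist");cv2.imwrite("pics/w1.png",im[:,:,::-1])
print(o["time"],p,o["q"].round(2))
T=C["wrist"]["tool_from_camera"];K=C["wrist"]["camera_matrix"]
def pr(X):
    t=R.inv().apply(np.array(X)-p);c=T[:3,:3].T@(t-T[:3,3]);u=K@c;return (u[:2]/u[2]).round(1)
for X in((.6005,.0487,.206),(.6205,.0527,.166),(.583,.1517,.193),(.5633,.2527,.193)):print(pr(X))
plan([((.614,.0515,.176),Rtool(.195,.43))])
E
```

```text
2.6833 [0.56805934 0.03942502 0.27597646] [-0.27 -0.55 -0.42  1.31  0.19  1.14]
[283.4 206.9]
[285.1 193.5]
[279.7  63. ]
[ 280.  -113.1]
0 [0.025, 0.009, 0.694, -0.0, 0.001, -0.0] rows>=1.3
0 [0.024, 0.01, 0.694, -0.0, 0.001, -0.001] rows>=1.3
```

View pics/w1.png

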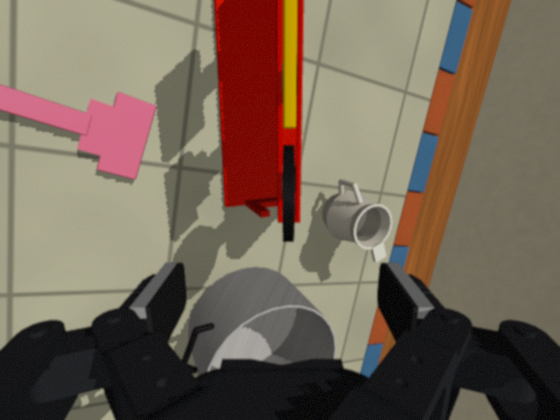

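Wrist view: the skimmer edge-on spans (289,147)–(289,240). Its row agrees with my estimate, but the column is about 5 px (4 mm) farther along tool y, so I'm correcting for that.

Request:
servo_tool(targets=[[[0.025,0.068,0.25,0,0,0],[0.025,0.068,0.5,0,0,0],[0.025,0.068,0.694,0,0,0],[0.025,0.068,0.694,0,0,0]]])

```text
time: 3.07
position: [0.5945, 0.0454, 0.2249]
orientation: [0.135, 0.622, 0.754, 0.163]
ft_force: [0.1, -0.7, -0.4]
gripper_width: 0.999
gripper_force: 0.0
```

Request:
servo_tool(targets=[[[0.025,0,0.25,0,0,0],[0.025,0,0.5,0,0,0],[0.025,0,0.694,0,0,0],[0.025,0,0.694,0,0,0]]], grip=0)

```text
time: 3.4
position: [0.6168, 0.0522, 0.1756]
orientation: [0.135, 0.622, 0.754, 0.163]
ft_force: [-0.8, 0.1, -0.7]
gripper_width: 0.503
gripper_force: 0.0
```

Request:
servo_tool(targets=[[[0,0,0,0,0,0],[0,0,0,0,0,0],[0,0,0,0,0,0],[0,0,0,0,0,0],[0,0,0,0,0,0],[0,0,0,0,0,0],[0,0,0,0,0,0],[0,0,0,0,0,0]]], grip=-1, grip_force=40)

```text
time: 4.07
position: [0.6185, 0.0532, 0.1807]
orientation: [0.138, 0.62, 0.754, 0.165]
ft_force: [-2.7, -0.7, 6.6]
gripper_width: 0.096
gripper_force: 40.4
```

Request:
servo_tool(targets=[[[0,0,-0.2,0,0,0],[0,0,-0.4,0,0,0],[0,0,-0.6,0,0,0],[0,0,-0.8,0,0,0]]])

```text
time: 4.4
position: [0.591, 0.0485, 0.2376]
orientation: [0.137, 0.62, 0.755, 0.165]
ft_force: [0.4, -0.6, -0.7]
gripper_width: 0.098
gripper_force: 39.5
```

Request:
servo_tool(targets=[[[0,0,-0.2,0,0,0],[0,0,-0.4,0,0,0],[0,0,-0.6,0,0,0],[0,0,-0.7,0,0,0]]])

```text
time: 4.73
position: [0.5683, 0.0439, 0.29]
orientation: [0.138, 0.62, 0.754, 0.165]
ft_force: [0.6, -0.2, 0.3]
gripper_width: 0.097
gripper_force: 39.5
```

```bash
python3 - <<'E'
from h import *
o=monitor.get_obs();p,R=pose()
print(o["time"],p,o["q"].round(2),o["gripper_width"],o["ft_force"])
# foot of utensil lies ~ (0.194-0.033)=0.161 ahead of TCP
pc=np.array([.677,-.178])
L=.161
def tgt(azi,lean,rfoot,zfoot):
    # azi: direction of lean (outwards); utensil leans to its -x => psi=azi-pi
    Q=Rtool(azi+np.pi,lean); f=np.array([*(pc+rfoot*np.array([np.cos(azi),np.sin(azi)])),zfoot])
    return f-Q.apply([0,0,L]),Q
az=np.radians(-15+180+70)
print([ (t[0]) for t in (tgt(az,.25,.05,.14),tgt(az,.25,.05,.008))])
plan([(tgt(az,.2,.0,.15)),tgt(az,.2,.045,.10)])
E
```

```text
4.7333 [0.5683305  0.0438591  0.29003396] [-0.26 -0.55 -0.39  1.33  0.18  1.15] 0.09720141724569592 [ 0.55844507 -0.18800696  0.34578547]
[array([ 0.62547446, -0.2515861 ,  0.2959949 ]), array([ 0.62547446, -0.2515861 ,  0.1639949 ])]
0 [-0.815, 0.138, 0.005, 0.035, 0.038, -0.116] rows>=1.6
0 [-0.826, -0.014, -0.047, 0.035, 0.039, -0.116] rows>=1.6
0 [-0.804, -0.166, -0.092, 0.035, 0.039, -0.116] rows>=1.6
0 [-0.754, -0.315, -0.127, 0.035, 0.038, -0.116] rows>=1.6
1 [0.0, -0.675, 0.501, 0.0, 0.0, 0.0] rows>=1.6
```

```bash
cat >> h.py <<'E'
pc=np.array([.677,-.178])
def tgt(azi,lean,rfoot,zfoot,L):
    azi=np.radians(azi); Q=Rtool(azi+np.pi,lean); f=np.array([*(pc+rfoot*np.array([np.cos(azi),np.sin(azi)])),zfoot])
    return f-Q.apply([0,0,L]),Q
E
python3 - <<'E'
from h import *
plan([tgt(235,.2,.03,.17,.166),tgt(235,.2,.05,.10,.166),tgt(235,.2,.05,.03,.166)])
E
```

```text
0 [-0.883, 0.107, -0.094, 0.035, 0.038, -0.116] rows>=1.7
0 [-0.879, -0.061, -0.149, 0.035, 0.039, -0.116] rows>=1.7
0 [-0.843, -0.227, -0.193, 0.035, 0.039, -0.116] rows>=1.7
0 [-0.774, -0.387, -0.226, 0.035, 0.038, -0.116] rows>=1.7
1 [0.001, -0.42, 0.808, 0.0, 0.0, 0.0] rows>=1.7
2 [0.0, -0.174, 0.857, 0.0, 0.0, 0.0] rows>=1.7
```

Request:
servo_tool(targets=[[[-0.2,0.03,-0.05,0.008,0.01,-0.03],[-0.5,0.06,-0.07,0.018,0.02,-0.06],[-0.883,0.107,-0.094,0.035,0.038,-0.116]]])

```text
time: 4.98
position: [0.5863, -0.0236, 0.2992]
orientation: [0.112, 0.545, 0.817, 0.15]
ft_force: [1.4, 0.0, 0.1]
gripper_width: 0.096
gripper_force: 39.5
```

Request:
servo_tool(targets=[[[-0.3,-0.02,-0.05,0.012,0.013,-0.039],[-0.6,-0.04,-0.1,0.024,0.026,-0.078],[-0.879,-0.061,-0.149,0.035,0.039,-0.116]]])

```text
time: 5.23
position: [0.605, -0.0943, 0.3084]
orientation: [0.084, 0.468, 0.87, 0.132]
ft_force: [0.3, -0.1, -0.1]
gripper_width: 0.098
gripper_force: 39.5
```

Request:
servo_tool(targets=[[[-0.28,-0.075,-0.065,0.012,0.013,-0.039],[-0.56,-0.15,-0.13,0.024,0.026,-0.078],[-0.843,-0.227,-0.193,0.035,0.039,-0.116]]])

```text
time: 5.48
position: [0.6232, -0.1624, 0.319]
orientation: [0.056, 0.385, 0.914, 0.115]
ft_force: [-0.0, 0.1, 0.2]
gripper_width: 0.098
gripper_force: 39.5
```

Request:
servo_tool(targets=[[[-0.26,-0.13,-0.075,0.012,0.013,-0.039],[-0.5,-0.26,-0.15,0.024,0.026,-0.078],[-0.774,-0.387,-0.226,0.035,0.038,-0.116],[-0.774,-0.387,-0.226,0.035,0.038,-0.116],[-0.774,-0.387,-0.226,0.035,0.038,-0.116]]])

```text
time: 5.9
position: [0.6417, -0.2309, 0.3271]
orientation: [0.028, 0.3, 0.949, 0.096]
ft_force: [-0.4, 0.2, -0.6]
gripper_width: 0.098
gripper_force: 39.5
```

```bash
python3 - <<'E'
from h import *
o=monitor.get_obs();p,R=pose()
print(o["time"],p,o["q"].round(2),o["gripper_width"])
im=optics.read_camera("scene");cv2.imwrite("pics/s2.png",cv2.resize(im[90:300,60:360,::-1],None,fx=2.5,fy=2.5))
plan([tgt(235,.2,.05,.10,.166),tgt(235,.2,.05,.03,.166)])
E
```

```text
5.9 [ 0.64168244 -0.23088689  0.32705321] [-0.63  0.42  0.67  1.83  0.2  -0.02] 0.09847627584140621
0 [0.002, -0.411, 0.756, 0.0, -0.002, -0.001] rows>=1.7
1 [-0.0, -0.174, 0.857, 0.0, -0.0, 0.0] rows>=1.7
```

View pics/s2.png

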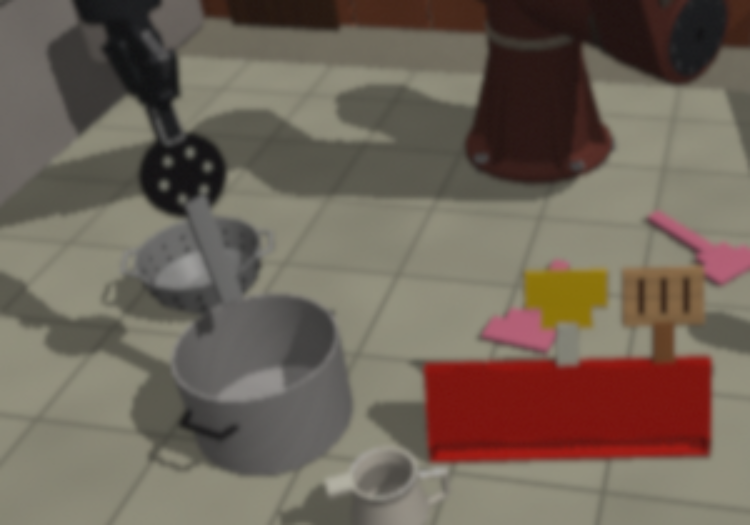

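The skimmer is held with its foot at crop (235,295), over the pot opening. I'll lower it.

Request:
servo_tool(targets=[[[0,-0.1,0.19,0,0,0],[0,-0.2,0.38,0,0,0],[0,-0.3,0.57,0,0,0],[0.002,-0.411,0.756,0,0,0]]])

```text
time: 6.28
position: [0.6289, -0.2445, 0.2645]
orientation: [0.03, 0.299, 0.949, 0.095]
ft_force: [-0.9, -0.3, -1.2]
gripper_width: 0.099
gripper_force: 39.5
```

Request:
servo_tool(targets=[[[0,-0.04,0.2,0,0,0],[0,-0.08,0.4,0,0,0],[0,-0.12,0.6,0,0,0],[0,-0.16,0.78,0,0,0],[0,-0.174,0.857,0,0,0],[0,-0.174,0.857,0,0,0]]])

```text
time: 6.78
position: [0.6283, -0.2443, 0.1932]
orientation: [0.028, 0.299, 0.949, 0.096]
ft_force: [0.3, -0.1, -2.3]
gripper_width: 0.1
gripper_force: 39.5
```

Request:
servo_tool(targets=[[[0,-0.012,0.06,0,0,0],[0,-0.024,0.12,0,0,0],[0,-0.036,0.18,0,0,0],[0,-0.04,0.2,0,0,0]]])

```text
time: 7.12
position: [0.6291, -0.2456, 0.1771]
orientation: [0.029, 0.299, 0.949, 0.095]
ft_force: [-0.2, -0.6, -1.2]
gripper_width: 0.101
gripper_force: 39.5
```

```bash
python3 - <<'E'
from h import *
o=monitor.get_obs();p,R=pose()
print(o["time"],p,o["q"].round(2),o["gripper_width"],o["ft_force"])
print(p+R.apply([0,0,.166]))
plan([tgt(235,.2,.05,.006,.166)])
E
```

```text
7.1167 [ 0.62911688 -0.24563097  0.17714195] [-0.66  0.3   0.25  1.53  0.2  -0.05] 0.10147085828989798 [-0.18919624 -0.5569522  -1.23114324]
[ 0.64769413 -0.21841477  0.01444541]
0 [-0.006, -0.022, 0.103, -0.0, -0.002, 0.0] rows>=0.2
```

Request:
servo_tool(targets=[[[0,-0.006,0.03,0,0,0],[0,-0.012,0.06,0,0,0],[0,-0.012,0.06,0,0,0]]])

```text
time: 7.37
position: [0.629, -0.2457, 0.1721]
orientation: [0.029, 0.299, 0.949, 0.096]
ft_force: [-0.6, -1.3, -1.2]
gripper_width: 0.095
gripper_force: 39.5
```

Request:
servo_tool(targets=[[[0,-0.003,0.02,0,0,0],[0,-0.007,0.04,0,0,0],[0,-0.007,0.04,0,0,0]]])

```text
time: 7.62
position: [0.6292, -0.2457, 0.1694]
orientation: [0.029, 0.299, 0.949, 0.095]
ft_force: [-0.0, -0.4, -0.2]
gripper_width: 0.098
gripper_force: 39.5
```

Request:
servo_tool(targets=[[[0,-0.003,0.02,0,0,0],[0,-0.005,0.03,0,0,0],[0,-0.005,0.03,0,0,0]]])

```text
time: 7.87
position: [0.63, -0.2463, 0.169]
orientation: [0.031, 0.299, 0.949, 0.095]
ft_force: [-0.8, -0.4, 8.0]
gripper_width: 0.098
gripper_force: 40.5
```

Request:
servo_tool(targets=[[[0,0,-0.03,0,0,0],[0,0,-0.03,0,0,0],[0,0,-0.03,0,0,0],[0,0,-0.03,0,0,0],[0,0,-0.03,0,0,0]]], grip=0)

```text
time: 8.28
position: [0.6289, -0.2458, 0.169]
orientation: [0.029, 0.299, 0.949, 0.096]
ft_force: [-0.0, -0.3, -0.0]
gripper_width: 0.501
gripper_force: 0.0
```

Request:
servo_tool(targets=[[[0,0,-0.2,0,0,0],[0,0,-0.5,0,0,0],[0,0,-0.9,0,0,0],[0,0,-0.9,0,0,0]]])

```text
time: 8.62
position: [0.6219, -0.2595, 0.2462]
orientation: [0.032, 0.299, 0.949, 0.094]
ft_force: [0.2, -0.8, 2.1]
gripper_width: 0.499
gripper_force: 0.0
```

```bash
python3 - <<'E'
from h import *
o=monitor.get_obs();p,R=pose()
print(o["time"],p,o["q"].round(2),o["gripper_width"],o["ft_force"])
im=optics.read_camera("scene");cv2.imwrite("pics/s3.png",cv2.resize(im[90:300,60:360,::-1],None,fx=2.5,fy=2.5))
Q=Rtool(.19,.43);zu=-Q.as_matrix()[:,2]
E=np.array([.583,.1517,.193])+.004*Q.as_matrix()[:,1]
print(E, E-.026*zu)
plan([(E+.085*zu,Q)])
E
```

```text
8.6167 [ 0.62186098 -0.25948365  0.24621777] [-0.69  0.32  0.39  1.66  0.2  -0.08] 0.4992665578867366 [ 0.1980638  -0.76594093  2.06124505]
[0.58657043 0.15238667 0.19466748] [0.59721402 0.15443364 0.17103437]
0 [0.603, 0.607, 0.061, -0.023, -0.025, 0.078] rows>=1.6
0 [0.675, 0.527, 0.056, -0.023, -0.025, 0.078] rows>=1.6
0 [0.736, 0.438, 0.045, -0.023, -0.025, 0.078] rows>=1.6
0 [0.786, 0.343, 0.03, -0.023, -0.025, 0.078] rows>=1.6
0 [0.822, 0.244, 0.009, -0.023, -0.025, 0.078] rows>=1.6
0 [0.846, 0.142, -0.017, -0.024, -0.025, 0.078] rows>=1.6
```

View pics/s3.png

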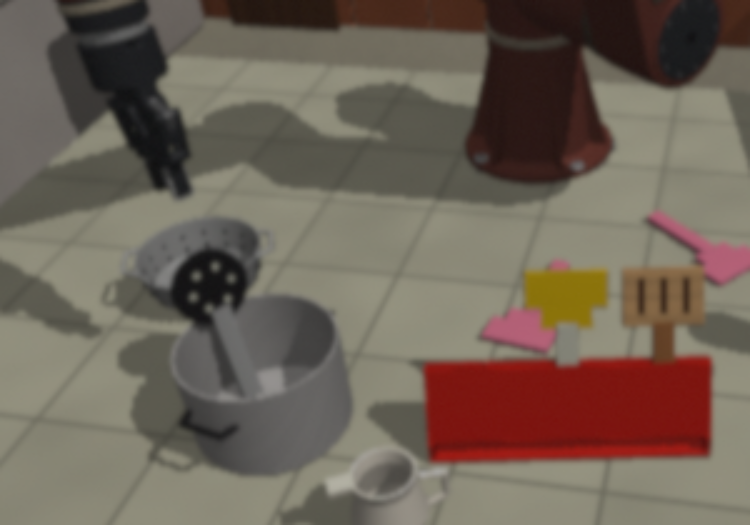

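The skimmer stands in the pot, head up and leaning on the near rim at crop (210,285). The pot hasn't moved. Next is the scraper.

Request:
servo_tool(targets=[[[0.603,0.607,0.0,-0.023,-0.025,0.078],[0.603,0.607,0.0,-0.023,-0.025,0.078],[0.603,0.607,0.0,-0.023,-0.025,0.078]]], grip=0.5)

```text
time: 8.92
position: [0.6075, -0.1863, 0.2488]
orientation: [0.046, 0.357, 0.926, 0.11]
ft_force: [-0.6, -0.9, 0.9]
gripper_width: 0.748
gripper_force: 0.0
```

Request:
servo_tool(targets=[[[0.675,0.527,0.056,-0.023,-0.025,0.078],[0.675,0.527,0.056,-0.023,-0.025,0.078],[0.675,0.527,0.056,-0.023,-0.025,0.078]]])

```text
time: 9.17
position: [0.5957, -0.1189, 0.2538]
orientation: [0.064, 0.414, 0.9, 0.122]
ft_force: [0.3, 0.1, 1.0]
gripper_width: 0.751
gripper_force: 0.0
```

Request:
servo_tool(targets=[[[0.736,0.438,0.045,-0.023,-0.025,0.078],[0.736,0.438,0.045,-0.023,-0.025,0.078],[0.736,0.438,0.045,-0.023,-0.025,0.078]]])

```text
time: 9.42
position: [0.584, -0.052, 0.259]
orientation: [0.082, 0.469, 0.869, 0.133]
ft_force: [-0.1, 0.6, 0.8]
gripper_width: 0.751
gripper_force: 0.0
```

Request:
servo_tool(targets=[[[0.786,0.343,0.03,-0.023,-0.025,0.078],[0.786,0.343,0.03,-0.023,-0.025,0.078],[0.786,0.343,0.03,-0.023,-0.025,0.078]]])

```text
time: 9.67
position: [0.5725, 0.0151, 0.2649]
orientation: [0.1, 0.522, 0.834, 0.144]
ft_force: [-0.6, 0.3, 0.4]
gripper_width: 0.755
gripper_force: 0.0
```

Request:
servo_tool(targets=[[[0.822,0.244,0.009,-0.023,-0.025,0.078],[0.822,0.244,0.009,-0.023,-0.025,0.078],[0.822,0.244,0.009,-0.023,-0.025,0.078]]])

```text
time: 9.92
position: [0.5609, 0.0827, 0.2705]
orientation: [0.117, 0.573, 0.796, 0.155]
ft_force: [0.5, 0.1, 0.5]
gripper_width: 0.754
gripper_force: 0.0
```

Request:
servo_tool(targets=[[[0.846,0.142,-0.017,-0.024,-0.025,0.078],[0.846,0.142,-0.017,-0.024,-0.025,0.078],[0.846,0.142,-0.017,-0.024,-0.025,0.078],[0.846,0.142,-0.017,-0.024,-0.025,0.078],[0.846,0.142,-0.017,-0.024,-0.025,0.078]]])

```text
time: 10.33
position: [0.5504, 0.1457, 0.2746]
orientation: [0.133, 0.622, 0.754, 0.164]
ft_force: [-0.3, -0.3, -0.6]
gripper_width: 0.748
gripper_force: 0.0
```

```bash
cat >> h.py <<'E'
def wproj(X,p,R):
    T=C["wrist"]["tool_from_camera"];t=R.inv().apply(np.array(X)-p);c=T[:3,:3].T@(t-T[:3,3]);u=C["wrist"]["camera_matrix"]@c;return (u[:2]/u[2]).round(1),c[2].round(3)
E
python3 - <<'E'
from h import *
o=monitor.get_obs();p,R=pose()
im=optics.read_camera("wrist");cv2.imwrite("pics/w2.png",im[:,:,::-1])
print(o["time"],p,o["q"].round(2))
h=cv2.cvtColor(im,cv2.COLOR_RGB2HSV)
for nm,lo,hi in(("yel",(22,120,60),(35,255,255)),("wood",(8,60,80),(20,190,255))):
    m=cv2.inRange(h,lo,hi);k,l,s,c=cv2.connectedComponentsWithStats(m)
    for i in range(1,k):
        if s[i,4]>300 and s[i,0]<400: print(nm,s[i],c[i].round(1),cv2.minAreaRect(np.argwhere(l==i)[:,::-1].astype(np.float32)))
Q=Rtool(.19,.43);zu=-Q.as_matrix()[:,2]
E=np.array([.5866,.1524,.193]);F=np.array([.567,.2534,.193])
for n,e in(("scr",E),("tur",F)):
    for a in(-.044,0,.044): print(n,wproj(e+a*Q.as_matrix()[:,0],p,R))
plan([(E-.026*zu,Q)])
E
```

```text
10.3333 [0.55037683 0.14566117 0.27456577] [-0.03 -0.57 -0.44  1.29  0.09  1.37]
yel [ 281  149   12  109 1193] [286.2 202.2] ((286.5, 203.0), (108.0, 11.0), 90.0)
wood [ 274    1   28  131 1949] [286.5  65.2] ((287.5, 66.0), (130.0, 27.0), 90.0)
wood [  392     0   128   313 11154] [457.1 148.2] ((449.0283203125, 149.1509246826172), (53.43325424194336, 325.2698059082031), 15.945395469665527)
scr (array([281.1, 257. ]), np.float64(0.275))
scr (array([281.2, 207.1]), np.float64(0.263))
scr (array([281.3, 152.5]), np.float64(0.251))
tur (array([281.1, 132.8]), np.float64(0.247))
tur (array([281.2,  70.5]), np.float64(0.235))
tur (array([281.2,   1.6]), np.float64(0.223))
0 [-0.0, -0.001, 0.721, -0.001, -0.001, -0.0] rows>=1.4
0 [0.001, -0.001, 0.721, -0.001, -0.001, -0.001] rows>=1.4
```

View pics/w2.png

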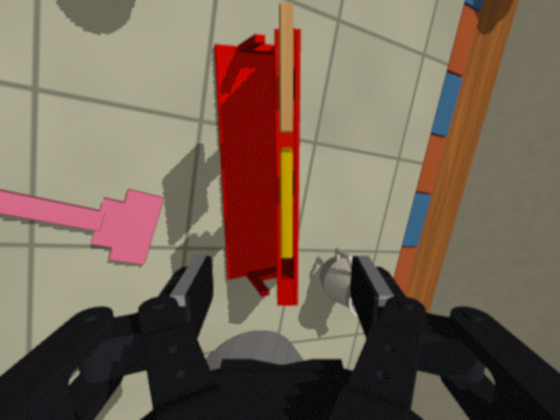

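Wrist view: the scraper strip is at column 287, rows 149–258. That is 4.6 mm farther along tool y than planned, so I'll correct it and grasp.

Request:
servo_tool(targets=[[[0.015,0.057,0.25,0,0,0],[0.015,0.057,0.5,0,0,0],[0.015,0.057,0.72,0,0,0],[0.015,0.057,0.72,0,0,0]]])

```text
time: 10.72
position: [0.5768, 0.1511, 0.2194]
orientation: [0.131, 0.624, 0.753, 0.163]
ft_force: [-0.9, -0.6, -0.3]
gripper_width: 0.755
gripper_force: 0.0
```

Request:
servo_tool(targets=[[[0,0,0.25,0,0,0],[0,0,0.5,0,0,0],[0,0,0.72,0,0,0],[0,0,0.72,0,0,0]]], grip=0)

```text
time: 11.05
position: [0.5999, 0.1562, 0.1682]
orientation: [0.132, 0.624, 0.753, 0.163]
ft_force: [-0.1, 0.1, -1.0]
gripper_width: 0.503
gripper_force: 0.0
```

Request:
servo_tool(targets=[[[0,0,0,0,0,0],[0,0,0,0,0,0],[0,0,0,0,0,0],[0,0,0,0,0,0],[0,0,0,0,0,0],[0,0,0,0,0,0],[0,0,0,0,0,0],[0,0,0,0,0,0]]], grip=-1, grip_force=40)

```text
time: 11.72
position: [0.6015, 0.1575, 0.1739]
orientation: [0.134, 0.622, 0.753, 0.166]
ft_force: [-3.1, -0.6, 7.0]
gripper_width: 0.089
gripper_force: 39.7
```

Request:
servo_tool(targets=[[[0,0,-0.2,0,0,0],[0,0,-0.4,0,0,0],[0,0,-0.6,0,0,0],[0,0,-0.8,0,0,0]]])

```text
time: 12.05
position: [0.5742, 0.1523, 0.2309]
orientation: [0.133, 0.623, 0.753, 0.165]
ft_force: [0.2, -0.4, -0.8]
gripper_width: 0.083
gripper_force: 39.0
```

Request:
servo_tool(targets=[[[0,0,-0.2,0,0,0],[0,0,-0.4,0,0,0],[0,0,-0.6,0,0,0],[0,0,-0.7,0,0,0]]])

```text
time: 12.38
position: [0.5519, 0.1476, 0.2835]
orientation: [0.134, 0.622, 0.753, 0.165]
ft_force: [0.0, -0.4, -0.5]
gripper_width: 0.086
gripper_force: 39.1
```

```bash
python3 - <<'E'
from h import *
a=155;L=.159
plan([tgt(a,.2,.03,.165,L),tgt(a,.2,.05,.10,L),tgt(a,.2,.05,.03,L),tgt(a,.2,.05,.011,L)])
print(tgt(a,.2,.05,.006,L)[0])
E
```

```text
0 [-0.96, 0.082, -0.095, 0.035, -0.031, 0.095] rows>=1.9
0 [-0.941, 0.221, -0.056, 0.035, -0.032, 0.095] rows>=1.9
0 [-0.9, 0.355, -0.026, 0.035, -0.031, 0.095] rows>=1.9
0 [-0.838, 0.485, -0.007, 0.035, -0.032, 0.095] rows>=1.9
1 [0.0, -0.407, 0.747, 0.0, -0.0, -0.0] rows>=1.6
2 [-0.0, -0.174, 0.857, 0.0, -0.0, -0.0] rows>=1.7
3 [-0.0, -0.048, 0.233, 0.0, -0.0, -0.0] rows>=0.5
[ 0.60305578 -0.14351924  0.16183059]
```

Request:
servo_tool(targets=[[[-0.2,0.02,-0.05,0.008,-0.006,0.02],[-0.55,0.05,-0.075,0.02,-0.018,0.055],[-0.96,0.082,-0.095,0.035,-0.031,0.095]]])

```text
time: 12.63
position: [0.5691, 0.0729, 0.2909]
orientation: [0.122, 0.684, 0.705, 0.138]
ft_force: [-0.3, -0.5, -0.7]
gripper_width: 0.085
gripper_force: 39.1
```

Request:
servo_tool(targets=[[[-0.31,0.07,-0.02,0.012,-0.011,0.032],[-0.62,0.14,-0.04,0.024,-0.022,0.063],[-0.941,0.221,-0.056,0.035,-0.032,0.095]]])

```text
time: 12.88
position: [0.5868, -0.0033, 0.2995]
orientation: [0.11, 0.742, 0.652, 0.11]
ft_force: [1.2, -0.3, -1.2]
gripper_width: 0.079
gripper_force: 39.1
```

Request:
servo_tool(targets=[[[-0.3,0.118,-0.009,0.012,-0.011,0.032],[-0.6,0.236,-0.018,0.024,-0.022,0.063],[-0.9,0.355,-0.026,0.035,-0.031,0.095]]])

```text
time: 13.13
position: [0.6041, -0.0783, 0.3087]
orientation: [0.097, 0.794, 0.595, 0.082]
ft_force: [0.4, 0.4, -0.5]
gripper_width: 0.085
gripper_force: 39.1
```

Request:
servo_tool(targets=[[[-0.28,0.16,-0.002,0.012,-0.011,0.032],[-0.56,0.32,-0.004,0.024,-0.022,0.063],[-0.838,0.485,-0.007,0.035,-0.032,0.095],[-0.838,0.485,-0.007,0.035,-0.032,0.095],[-0.838,0.485,-0.007,0.035,-0.032,0.095]]])

```text
time: 13.55
position: [0.6215, -0.153, 0.317]
orientation: [0.083, 0.84, 0.534, 0.052]
ft_force: [-0.2, 0.7, -0.8]
gripper_width: 0.089
gripper_force: 39.1
```

```bash
python3 - <<'E'
from h import *
o=monitor.get_obs();p,R=pose();a=155;L=.159
print(o["time"],p,o["q"].round(2),o["gripper_width"])
plan([tgt(a,.2,.05,.10,L),tgt(a,.2,.05,.03,L),tgt(a,.2,.05,.011,L)])
E
```

```text
13.55 [ 0.62152852 -0.15304589  0.31698487] [-0.45  0.    0.18  1.55  0.    1.56] 0.08914427291729274
0 [0.01, -0.404, 0.699, -0.002, 0.001, -0.001] rows>=1.5
1 [-0.0, -0.173, 0.858, -0.0, -0.0, -0.0] rows>=1.7
2 [-0.001, -0.048, 0.232, -0.0, -0.0, -0.0] rows>=0.5
```

Request:
servo_tool(targets=[[[0,-0.1,0.18,0,0,0],[0,-0.2,0.36,0,0,0],[0,-0.3,0.53,0,0,0],[0.01,-0.404,0.699,0,0,0]]])

```text
time: 13.88
position: [0.6025, -0.1414, 0.2562]
orientation: [0.084, 0.839, 0.535, 0.053]
ft_force: [0.0, 0.7, -1.1]
gripper_width: 0.089
gripper_force: 39.2
```

Request:
servo_tool(targets=[[[0,-0.04,0.2,0,0,0],[0,-0.08,0.4,0,0,0],[0,-0.12,0.6,0,0,0],[0,-0.16,0.78,0,0,0],[0,-0.174,0.857,0,0,0],[0,-0.174,0.857,0,0,0]]])

```text
time: 14.38
position: [0.6017, -0.1413, 0.1852]
orientation: [0.083, 0.839, 0.535, 0.052]
ft_force: [0.1, -0.9, -1.3]
gripper_width: 0.085
gripper_force: 39.2
```

Request:
servo_tool(targets=[[[0,-0.012,0.06,0,0,0],[0,-0.024,0.12,0,0,0],[0,-0.036,0.18,0,0,0],[0,-0.048,0.23,0,0,0],[0,-0.048,0.23,0,0,0]]])

```text
time: 14.8
position: [0.6023, -0.1423, 0.1672]
orientation: [0.083, 0.84, 0.534, 0.053]
ft_force: [-0.2, 0.4, -1.5]
gripper_width: 0.083
gripper_force: 39.2
```

Request:
servo_tool(targets=[[[0,-0.003,0.02,0,0,0],[0,-0.007,0.04,0,0,0],[0,-0.007,0.04,0,0,0]]])

```text
time: 15.05
position: [0.6027, -0.1425, 0.1647]
orientation: [0.084, 0.839, 0.534, 0.053]
ft_force: [-0.4, 0.1, -2.0]
gripper_width: 0.082
gripper_force: 39.2
```

Request:
servo_tool(targets=[[[0,-0.003,0.015,0,0,0],[0,-0.006,0.03,0,0,0],[0,-0.006,0.03,0,0,0]]])

```text
time: 15.3
position: [0.6027, -0.1425, 0.1622]
orientation: [0.084, 0.839, 0.534, 0.053]
ft_force: [-0.3, -0.0, -1.1]
gripper_width: 0.088
gripper_force: 39.2
```

Request:
servo_tool(targets=[[[0,-0.002,0.01,0,0,0],[0,-0.004,0.02,0,0,0],[0,-0.004,0.02,0,0,0]]])

```text
time: 15.55
position: [0.6034, -0.1428, 0.1621]
orientation: [0.085, 0.839, 0.534, 0.053]
ft_force: [-1.1, 0.3, 4.9]
gripper_width: 0.083
gripper_force: 40.2
```

Contact at 4.9 N, so the foot is on the floor. I'll release, retract and go for the turner.

Request:
servo_tool(targets=[[[0,0,-0.02,0,0,0],[0,0,-0.02,0,0,0],[0,0,-0.02,0,0,0],[0,0,-0.02,0,0,0],[0,0,-0.02,0,0,0]]], grip=0)

```text
time: 15.97
position: [0.6024, -0.1424, 0.1622]
orientation: [0.084, 0.839, 0.534, 0.053]
ft_force: [0.1, -0.1, -0.4]
gripper_width: 0.501
gripper_force: 0.0
```

Request:
servo_tool(targets=[[[0,0,-0.2,0,0,0],[0,0,-0.5,0,0,0],[0,0,-0.95,0,0,0],[0,0,-0.95,0,0,0]]])

```text
time: 16.3
position: [0.5905, -0.1366, 0.2443]
orientation: [0.087, 0.839, 0.534, 0.055]
ft_force: [0.4, -0.8, 1.3]
gripper_width: 0.501
gripper_force: 0.0
```

```bash
python3 - <<'E'
from h import *
o=monitor.get_obs();p,R=pose()
print(o["time"],p,o["q"].round(2),o["gripper_width"],o["ft_force"])
im=optics.read_camera("scene");cv2.imwrite("pics/s4.png",cv2.resize(im[90:300,60:360,::-1],None,fx=2.5,fy=2.5))
Q=Rtool(.19,.43);M=Q.as_matrix();zu=-M[:,2]
F=np.array([.567,.2534,.193])+.0046*M[:,1]
plan([(F+.085*zu,Q)])
E
```

```text
16.3 [ 0.59048006 -0.13661519  0.24425602] [-0.44 -0.15 -0.11  1.41  0.    1.56] 0.5012522079995614 [ 0.4364565  -0.84383644  1.29639392]
0 [0.813, -0.502, -0.183, -0.028, 0.025, -0.076] rows>=1.9
0 [0.873, -0.394, -0.17, -0.028, 0.025, -0.076] rows>=1.9
0 [0.92, -0.28, -0.15, -0.027, 0.025, -0.076] rows>=1.9
0 [0.951, -0.162, -0.122, -0.028, 0.025, -0.076] rows>=1.9
0 [0.968, -0.042, -0.088, -0.028, 0.025, -0.076] rows>=1.9
```

View pics/s4.png

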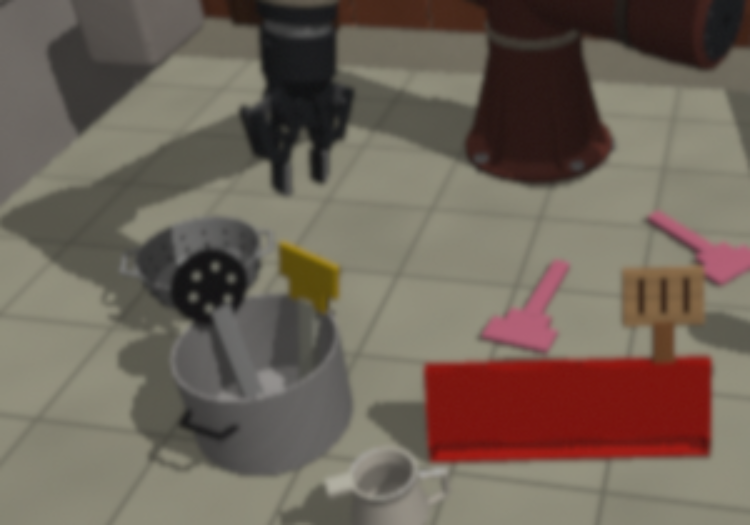

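Both utensils stand in the pot: skimmer at crop (210,285), scraper at (310,275). Now the turner.

Request:
servo_tool(targets=[[[0.813,-0.502,-0.183,-0.028,0.025,-0.076],[0.813,-0.502,-0.183,-0.028,0.025,-0.076],[0.813,-0.502,-0.183,-0.028,0.025,-0.076]]], grip=0.5)

```text
time: 16.6
position: [0.577, -0.0546, 0.2429]
orientation: [0.094, 0.802, 0.585, 0.076]
ft_force: [-0.2, -0.1, -0.3]
gripper_width: 0.752
gripper_force: 0.0
```

Request:
servo_tool(targets=[[[0.873,-0.394,-0.17,-0.028,0.025,-0.076],[0.873,-0.394,-0.17,-0.028,0.025,-0.076],[0.873,-0.394,-0.17,-0.028,0.025,-0.076]]])

```text
time: 16.85
position: [0.5662, 0.0223, 0.2496]
orientation: [0.104, 0.761, 0.632, 0.1]
ft_force: [-0.3, 0.0, 0.1]
gripper_width: 0.75
gripper_force: 0.0
```

Request:
servo_tool(targets=[[[0.92,-0.28,-0.15,-0.027,0.025,-0.076],[0.92,-0.28,-0.15,-0.027,0.025,-0.076],[0.92,-0.28,-0.15,-0.027,0.025,-0.076]]])

```text
time: 17.1
position: [0.5554, 0.0989, 0.2563]
orientation: [0.114, 0.718, 0.676, 0.122]
ft_force: [1.0, -0.5, 0.2]
gripper_width: 0.75
gripper_force: 0.0
```

Request:
servo_tool(targets=[[[0.951,-0.162,-0.122,-0.028,0.025,-0.076],[0.951,-0.162,-0.122,-0.028,0.025,-0.076],[0.951,-0.162,-0.122,-0.028,0.025,-0.076]]])

```text
time: 17.35
position: [0.5446, 0.1756, 0.2627]
orientation: [0.123, 0.671, 0.717, 0.143]
ft_force: [0.1, -0.7, 0.1]
gripper_width: 0.749
gripper_force: 0.0
```

Request:
servo_tool(targets=[[[0.968,-0.042,-0.088,-0.028,0.025,-0.076],[0.968,-0.042,-0.088,-0.028,0.025,-0.076],[0.968,-0.042,-0.088,-0.028,0.025,-0.076],[0.968,-0.042,-0.088,-0.028,0.025,-0.076],[0.968,-0.042,-0.088,-0.028,0.025,-0.076]]])

```text
time: 17.77
position: [0.5352, 0.2476, 0.2684]
orientation: [0.133, 0.623, 0.753, 0.163]
ft_force: [0.5, -0.2, -0.8]
gripper_width: 0.747
gripper_force: 0.0
```

```bash
python3 - <<'E'
from h import *
o=monitor.get_obs();p,R=pose()
im=optics.read_camera("wrist");cv2.imwrite("pics/w3.png",im[:,:,::-1])
print(o["time"],p,o["q"].round(2))
h=cv2.cvtColor(im,cv2.COLOR_RGB2HSV);m=cv2.inRange(h,(8,60,80),(20,190,255))[100:300,240:330]
k,l,s,c=cv2.connectedComponentsWithStats(m)
for i in range(1,k):
    if s[i,4]>100: print(s[i]+[240,100,0,0,0],c[i]+[240,100])
Q=Rtool(.19,.43);M=Q.as_matrix();zu=-M[:,2]
F=np.array([.567,.2534,.193])+.0046*M[:,1]
for a in(-.044,0,.044): print(wproj(F+a*M[:,0],p,R))
plan([(F-.026*zu,Q)])
E
```

```text
17.7667 [0.53520521 0.24756678 0.26838927] [ 0.22 -0.49 -0.39  1.24 -0.01  1.6 ]
[272 130  28  87 119] [294.7394958  161.60504202]
[ 277  146   15  114 1460] [284.20821918 202.23356164]
(array([285.2, 260.7]), np.float64(0.268))
(array([285.3, 209.6]), np.float64(0.256))
(array([285.5, 153.4]), np.float64(0.244))
0 [0.0, 0.02, 0.675, -0.002, -0.001, -0.001] rows>=1.3
0 [0.001, 0.017, 0.675, -0.002, -0.0, -0.001] rows>=1.3
```

View pics/w3.png

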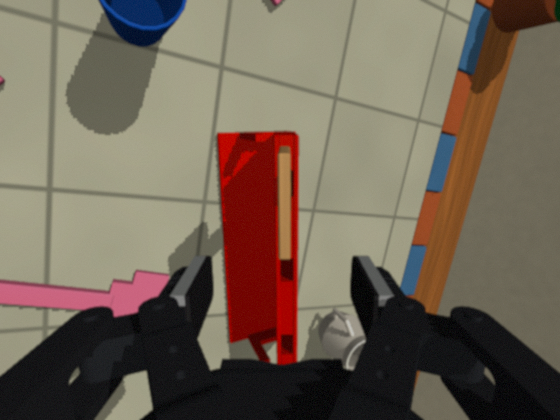

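Wrist view: turner strip at column 284, rows 146–259. Tool y is on target, and I'll nudge tool x by +4 mm.

Request:
servo_tool(targets=[[[0.05,0.03,0.25,0,0,0],[0.05,0.03,0.5,0,0,0],[0.05,0.03,0.69,0,0,0],[0.05,0.03,0.69,0,0,0]]])

```text
time: 18.15
position: [0.5584, 0.255, 0.2153]
orientation: [0.132, 0.624, 0.753, 0.161]
ft_force: [0.2, -0.5, -0.6]
gripper_width: 0.749
gripper_force: 0.0
```

Request:
servo_tool(targets=[[[0,0,0.25,0,0,0],[0,0,0.5,0,0,0],[0,0,0.69,0,0,0],[0,0,0.69,0,0,0]]], grip=0)

```text
time: 18.48
position: [0.5805, 0.2598, 0.1663]
orientation: [0.132, 0.624, 0.753, 0.162]
ft_force: [-1.2, -0.2, -0.4]
gripper_width: 0.504
gripper_force: 0.0
```

Request:
servo_tool(targets=[[[0,0,0,0,0,0],[0,0,0,0,0,0],[0,0,0,0,0,0],[0,0,0,0,0,0],[0,0,0,0,0,0],[0,0,0,0,0,0],[0,0,0,0,0,0],[0,0,0,0,0,0]]], grip=-1, grip_force=40)

```text
time: 19.15
position: [0.5818, 0.2616, 0.1716]
orientation: [0.134, 0.623, 0.753, 0.165]
ft_force: [-3.3, -1.4, 7.3]
gripper_width: 0.099
gripper_force: 39.7
```

Request:
servo_tool(targets=[[[0,0,-0.2,0,0,0],[0,0,-0.4,0,0,0],[0,0,-0.6,0,0,0],[0,0,-0.8,0,0,0]]])

```text
time: 19.48
position: [0.5547, 0.2561, 0.2286]
orientation: [0.133, 0.623, 0.753, 0.164]
ft_force: [0.3, -1.0, -1.3]
gripper_width: 0.095
gripper_force: 39.3
```

Request:
servo_tool(targets=[[[0,0,-0.2,0,0,0],[0,0,-0.4,0,0,0],[0,0,-0.6,0,0,0],[0,0,-0.7,0,0,0]]])

```text
time: 19.82
position: [0.5324, 0.2517, 0.2813]
orientation: [0.134, 0.623, 0.753, 0.165]
ft_force: [-0.1, -0.5, -1.0]
gripper_width: 0.091
gripper_force: 39.3
```

```bash
python3 - <<'E'
from h import *
o=monitor.get_obs();print(o["time"],o["position"],o["q"].round(2))
a=80;L=.159
plan([tgt(a,.2,.03,.165,L)])
E
```

```text
19.8167 [0.53241282 0.25170749 0.28126441] [ 0.23 -0.49 -0.37  1.26 -0.01  1.61]
0 [-0.816, 0.192, -0.006, 0.016, -0.064, 0.196] rows>=2.6
0 [-0.716, 0.431, 0.064, 0.015, -0.063, 0.195] rows>=2.6
0 [-0.544, 0.628, 0.114, 0.016, -0.064, 0.196] rows>=2.6
0 [-0.315, 0.764, 0.139, 0.016, -0.064, 0.195] rows>=2.6
0 [-0.055, 0.825, 0.139, 0.016, -0.063, 0.196] rows>=2.6
0 [0.21, 0.803, 0.11, 0.015, -0.064, 0.195] rows>=2.6
```

```bash
python3 - <<'E'
from h import *
plan([tgt(84,.2,.03,.18,.156)])
E
```

```text
0 [-0.814, 0.195, -0.033, 0.016, -0.061, 0.188] rows>=2.5
0 [-0.722, 0.423, 0.034, 0.017, -0.062, 0.189] rows>=2.5
0 [-0.561, 0.617, 0.083, 0.016, -0.061, 0.189] rows>=2.5
0 [-0.346, 0.755, 0.109, 0.016, -0.062, 0.188] rows>=2.5
0 [-0.1, 0.824, 0.111, 0.017, -0.061, 0.188] rows>=2.5
0 [0.154, 0.819, 0.086, 0.016, -0.061, 0.189] rows>=2.5
```

Request:
servo_tool(targets=[[[-0.15,0.04,-0.01,0.003,-0.01,0.03],[-0.4,0.1,-0.02,0.008,-0.03,0.09],[-0.62,0.15,-0.03,0.012,-0.045,0.14],[-0.814,0.195,-0.033,0.016,-0.061,0.188]]])

```text
time: 20.15
position: [0.5579, 0.1893, 0.2874]
orientation: [0.136, 0.737, 0.647, 0.142]
ft_force: [-0.3, -0.0, -1.4]
gripper_width: 0.095
gripper_force: 39.3
```

Request:
servo_tool(targets=[[[-0.24,0.14,0.011,0.005,-0.02,0.06],[-0.48,0.28,0.022,0.011,-0.04,0.125],[-0.722,0.423,0.034,0.017,-0.062,0.189]]])

```text
time: 20.4
position: [0.583, 0.1278, 0.2958]
orientation: [0.134, 0.832, 0.525, 0.116]
ft_force: [0.6, -0.2, -1.5]
gripper_width: 0.094
gripper_force: 39.3
```

Request:
servo_tool(targets=[[[-0.19,0.2,0.027,0.005,-0.02,0.06],[-0.38,0.41,0.055,0.011,-0.04,0.125],[-0.561,0.617,0.083,0.016,-0.061,0.189]]])

```text
time: 20.65
position: [0.6083, 0.0661, 0.3043]
orientation: [0.13, 0.907, 0.39, 0.088]
ft_force: [-1.1, 0.4, -0.7]
gripper_width: 0.094
gripper_force: 39.3
```

Request:
servo_tool(targets=[[[-0.11,0.25,0.036,0.005,-0.02,0.06],[-0.23,0.5,0.072,0.011,-0.04,0.125],[-0.346,0.755,0.109,0.016,-0.062,0.188]]])

```text
time: 20.9
position: [0.6335, 0.0047, 0.3129]
orientation: [0.123, 0.959, 0.247, 0.057]
ft_force: [0.5, -0.2, 0.3]
gripper_width: 0.095
gripper_force: 39.3
```

Request:
servo_tool(targets=[[[-0.03,0.27,0.037,0.005,-0.02,0.06],[-0.06,0.55,0.074,0.011,-0.04,0.125],[-0.1,0.824,0.111,0.017,-0.061,0.188]]])

```text
time: 21.15
position: [0.6588, -0.0567, 0.3213]
orientation: [0.113, 0.988, 0.098, 0.025]
ft_force: [0.3, -0.1, -1.2]
gripper_width: 0.097
gripper_force: 39.3
```

Request:
servo_tool(targets=[[[0.05,0.27,0.028,0.005,-0.02,0.06],[0.1,0.54,0.056,0.011,-0.04,0.125],[0.154,0.819,0.086,0.016,-0.061,0.189],[0.154,0.819,0.086,0.016,-0.061,0.189],[0.154,0.819,0.086,0.016,-0.061,0.189]]])

```text
time: 21.57
position: [0.6844, -0.119, 0.3271]
orientation: [0.1, 0.994, -0.053, -0.008]
ft_force: [-0.1, 0.9, -1.4]
gripper_width: 0.094
gripper_force: 39.3
```

```bash
python3 - <<'E'
from h import *
o=monitor.get_obs();p,R=pose();a=84;L=.156
print(o["time"],p,o["q"].round(2),o["gripper_width"])
plan([tgt(a,.2,.03,.18,L)])
plan([tgt(a,.2,.05,.12,L),tgt(a,.2,.05,.045,L),tgt(a,.2,.05,.011,L)])
E
```

```text
21.5667 [ 0.68440216 -0.11896074  0.32712537] [-0.27  0.5   0.77  1.82 -0.2   2.98] 0.09422400851582047
0 [-0.015, -0.004, -0.074, 0.0, 0.003, -0.0] rows>=0.1
0 [-0.012, -0.398, 0.611, 0.0, 0.003, -0.0] rows>=1.4
1 [0.001, -0.186, 0.919, 0.0, 0.0, -0.0] rows>=1.8
2 [0.0, -0.085, 0.416, 0.0, 0.0, -0.0] rows>=0.8
```

Request:
servo_tool(targets=[[[0,-0.1,0.15,0,0,0],[0,-0.2,0.3,0,0,0],[-0.01,-0.3,0.45,0,0,0],[-0.012,-0.398,0.611,0,0,0]]])

```text
time: 21.9
position: [0.6844, -0.0945, 0.2765]
orientation: [0.1, 0.994, -0.051, -0.005]
ft_force: [0.0, 0.1, -0.8]
gripper_width: 0.098
gripper_force: 39.3
```

Request:
servo_tool(targets=[[[0,-0.04,0.2,0,0,0],[0,-0.08,0.4,0,0,0],[0,-0.12,0.6,0,0,0],[0,-0.16,0.8,0,0,0],[0,-0.186,0.919,0,0,0],[0,-0.186,0.919,0,0,0]]])

```text
time: 22.4
position: [0.6832, -0.0948, 0.199]
orientation: [0.1, 0.994, -0.051, -0.007]
ft_force: [-0.1, 0.0, -1.2]
gripper_width: 0.098
gripper_force: 39.3
```

Request:
servo_tool(targets=[[[0,-0.02,0.1,0,0,0],[0,-0.04,0.2,0,0,0],[0,-0.06,0.3,0,0,0],[0,-0.08,0.4,0,0,0],[0,-0.085,0.416,0,0,0]]])

```text
time: 22.82
position: [0.6839, -0.0959, 0.1649]
orientation: [0.1, 0.994, -0.052, -0.007]
ft_force: [-0.4, -0.4, -1.1]
gripper_width: 0.093
gripper_force: 39.3
```

Request:
servo_tool(targets=[[[0,-0.003,0.02,0,0,0],[0,-0.007,0.04,0,0,0],[0,-0.007,0.04,0,0,0]]])

```text
time: 23.07
position: [0.6846, -0.0962, 0.1637]
orientation: [0.1, 0.994, -0.052, -0.006]
ft_force: [-0.7, 0.3, -1.4]
gripper_width: 0.096
gripper_force: 39.3
```

```bash
python3 - <<'E'
from h import *
o=monitor.get_obs();print(o["position"],o["q"].round(2),o["ft_force"])
plan([tgt(84,.2,.05,.006,.156)])
E
```

```text
[ 0.684649   -0.09620995  0.16373731] [-0.23  0.38  0.32  1.49 -0.2   3.01] [-0.70235343  0.32030298 -1.40116503]
0 [0.012, 0.002, 0.062, 0.0, 0.001, 0.0] rows>=0.1
```

Request:
servo_tool(targets=[[[0,-0.003,0.02,0,0,0],[0,-0.006,0.04,0,0,0],[0,-0.006,0.04,0,0,0]]])

```text
time: 23.32
position: [0.6845, -0.0963, 0.1603]
orientation: [0.1, 0.994, -0.052, -0.006]
ft_force: [-0.4, 0.0, -0.7]
gripper_width: 0.093
gripper_force: 39.3
```

Request:
servo_tool(targets=[[[0,-0.002,0.01,0,0,0],[0,-0.004,0.02,0,0,0],[0,-0.004,0.02,0,0,0]]])

```text
time: 23.57
position: [0.6848, -0.0963, 0.1593]
orientation: [0.1, 0.994, -0.052, -0.006]
ft_force: [-0.3, 0.4, 1.7]
gripper_width: 0.098
gripper_force: 39.5
```

The force has gone from about -1 N to +1.7 N, so the foot is touching. I'll press 1 mm more, release and retract.

Request:
servo_tool(targets=[[[0,-0.001,0.006,0,0,0],[0,-0.002,0.012,0,0,0],[0,-0.002,0.012,0,0,0]]])

```text
time: 23.82
position: [0.6852, -0.0964, 0.1591]
orientation: [0.1, 0.994, -0.052, -0.005]
ft_force: [0.9, 1.3, 6.1]
gripper_width: 0.095
gripper_force: 40.0
```

Request:
servo_tool(targets=[[[0,0,-0.01,0,0,0],[0,0,-0.01,0,0,0],[0,0,-0.01,0,0,0],[0,0,-0.01,0,0,0],[0,0,-0.01,0,0,0]]], grip=0)

```text
time: 24.23
position: [0.6844, -0.0962, 0.1584]
orientation: [0.1, 0.994, -0.052, -0.006]
ft_force: [0.0, 0.4, -1.2]
gripper_width: 0.501
gripper_force: 0.0
```

Request:
servo_tool(targets=[[[0,0,-0.2,0,0,0],[0,0,-0.5,0,0,0],[0,0,-0.95,0,0,0],[0,0,-0.95,0,0,0]]])

```text
time: 24.57
position: [0.6882, -0.0807, 0.2406]
orientation: [0.101, 0.994, -0.052, -0.002]
ft_force: [0.7, 0.5, 1.6]
gripper_width: 0.499
gripper_force: 0.0
```

Request:
servo_tool(targets=[[[0,0,-0.4,0,0,0],[0,0,-0.8,0,0,0],[0,0,-0.8,0,0,0],[0,0,-0.8,0,0,0]]])

```text
time: 24.9
position: [0.6889, -0.0683, 0.2985]
orientation: [0.1, 0.994, -0.052, -0.004]
ft_force: [-0.0, 0.1, -0.6]
gripper_width: 0.498
gripper_force: 0.0
```

```bash
python3 - <<'E'
from h import *
o=monitor.get_obs();print(o["time"],o["position"],o["ft_force"])
im=optics.read_camera("scene");cv2.imwrite("pics/s5.png",cv2.resize(im[90:300,60:360,::-1],None,fx=2.5,fy=2.5))
E
```

```text
24.9 [ 0.68888629 -0.06833937  0.29846251] [-0.0324065   0.12885607 -0.63507633]
```

View pics/s5.png

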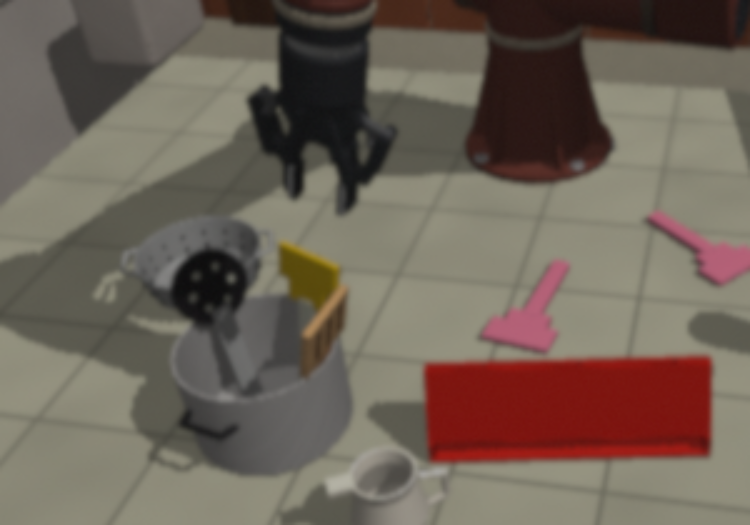

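All three stand head up in the pot: skimmer (210,285), scraper (310,270) and turner (325,330). The pot is where it was, and the gripper is clear. Handing in.

```bash
python3 -c "
from bench import manip; print(manip.close_job())"
```

```text
the job is handed in; nothing more can be done
None
```

The job is handed in: the turner, skimmer and scraper all stand handle down and heads up in the pot, after about 25 s of the 72 s allowed, and in the last camera picture the pot had not moved.

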